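# Glue up a split serving board with a one-hand ratchet clamp

## Robot

A 7-joint arm with a two-finger parallel gripper is mounted at the origin on the work surface. World frame = base frame: x ahead of the robot, y to its left, z up, the work surface at z = 0. Lengths are in m, angles in rad, forces in N, time in s.
With the tool pointing down it reaches from about 0.425 to 0.875 m from the base axis. Payload 4.7 kg.
Tool frame: the origin (TCP) lies midway between the tips of the shut fingers; the grasp point (between the pads) lies 19 mm behind it; x points along the fingers, y is the direction in which the jaws open and shut, and the axes are right-handed (so a half turn about x gives the same grasp; the last joint's range is limited). The gripper opens to 87 mm and grips with 3 to 60 N. Pads are 19 mm wide; open, the fingers measure 117 mm over their backs; the gripper's body (75 mm by 190 mm) begins 51 mm behind the grasp point.
Start: joints at [1.305, 0.321, -0.07, 1.45, 0.023, 1.371, -0.057], TCP at [0.179, -0.625, 0.223] pointing down, gripper open.
Joint ranges: [-2.86, 2.86], [-0.3, 2.09], [-1.38, 1.24], [0.06, 2.45], [-1.56, 4.7], [0.09, 2.05], [-2.69, 2.69]. Speed limits (rad/s): [2.57, 2.57, 3.14, 3.14, 3.14, 3.14, 3.14].

## Interface

Orientations are given as a rotation vector (axis times angle).
In Python, from bench import ctrl gives the robot as it stands. The module is installed in compiled form; this text tells all that it offers.
- The arm moves only by the shell command python3 -m jog 'ROWS' [FORCE]. ROWS is JSON, a list of rows, each an object with "rot": the turn, a rotation vector about the tool's x, y, z in units of 5 degrees (1.0 is 5 degrees), a list of three; "travel": the shift along the tool's x, y, z in units of 0.3 m (1.0 is 0.3 m), a list of three; "jaw": the closure, from -1 (fully open) to 1 (shut), so that 0 is half open. In form: [{"rot": [ax, ay, az], "travel": [tx, ty, tz], "jaw": jaw}, ...]. A call has 1 to 8 rows; each row shifts and turns the commanded pose from where the row before left it, along the tool's axes as they then stand; what a row does not reach is not made up. A row lasts 1/10 s, in which the tool goes at most 50 mm and 8.59 degrees, less where a joint would pass 70% of its speed; a pose out of reach is approached as far as the arm can. A call with a number of a shift or a turn outside -1 to 1 is refused whole. A call with a gripper value outside its range is refused whole. The fingers move at their own pace and stop on an object; FORCE is the grip in N (left out, the last holds). Time passes only in rows, so rows that do not move let the fingers close. It gives the time, the measured TCP pose, the force and the opening at its end, in the units of the state.
- ctrl.get_state(): the state, without advancing time (a new reading comes with each control period).
- ctrl.get_image(name): name is "scene" or "top" or "wrist"; returns the picture (384x512x3 uint8, red, green, blue); there is no depth.
- ctrl.camera_model(name): a dict with "mtx" (3x3 intrinsics, pixels), "extrinsics" (4x4, takes a point from world to camera coordinates); the wrist camera has in their place "hand_eye" (4x4, takes a point from camera to tool coordinates, whose origin is the TCP and whose axes are the tool frame's). Camera axes: x right, y up, looking along -z (the intrinsics and any distortion apply to the point x, -y, -z); pixel columns grow to the right and rows downward; lengths in m; the calibration is good to about 2 mm. A picture is of the moment at which its call begins: read the wrist's pose just before it. camera_model takes no time and is no camera call.
- ctrl.close_job(): hands the job in, once; it reports no verdict.
The state is a dict: "time": time; "joint_positions": joint angles; "qd": joint speeds; "joint_torque": joint torques, N m; "position": TCP position; "tool_rot": TCP orientation; "ft_force": force on the tool from outside, world axes, zero at the start; "torque": the same for the moment, N m; "grip_width": opening from 0.0 (shut) to 1.0 (fully open).
Only numpy, scipy, OpenCV 4.12 (cv2) and the standard library are available. Lean on these libraries where they do the work, as an engineer would, in place of code of your own. Each camera call takes 0.05 s, during which the arm holds its last target.

## Task

A small bamboo serving board has split in two; its halves lie glued and ready between the jaws of the one-hand ratchet clamp on the worktop. Pump the orange trigger against the grip, stroke after stroke, until the jaws have closed the split and grip the board snugly, but gently, so that the bamboo is not crushed, and finish still squeezing the trigger so that the joint stays under pressure while the glue takes. Work only the grip and trigger: do not push the bar, the far jaw or the board with the hand, keep clamp and board flat on the worktop, and leave everything else where it stands.

Things in the scene. Friction and masses are not known exactly. Their poses are not given: they have to be found in the camera images.
- clamp: One-hand ratchet bar clamp, 0.6 kg, loose, on its side: black head (64 mm long, 29 high), steel toothed bar, two black jaws with rubber pads, blue pistol grip fixed to the head, orange trigger. Origin under the head on the bar's centre line. x: the way the jaws reach; y: along the bar, head to far jaw; z up. It slides a little as it is worked, so an uneven grip centres itself
- grip_mid (a point): midway between the outer faces of grip and trigger, which stick out side by side to the clamp's -x, 28 mm high, bare on both sides; 52 mm out from the bar's centre line, 14 mm up; axes as the clamp's. Grip's outer face at y = -30 mm (flat, along x, ends 48 mm farther out), released trigger's at y = +30: 60 mm over both here, about 36 mm when squeezed home
- trigger_face (a point): outer face of the trigger where the finger presses, 30 mm from grip_mid along y when released. The trigger splays outward 3 mm in the 30 mm from here to its end; it swings about a pivot in the head 102 mm from here along +x. Open the fingers wide (80 mm or more) between strokes so that it can come right back
- trigger (a joint): trigger angle, rad: 0 released (sprung back), 0.24 home. The spring takes 3.5 to 5.5 N at trigger_face. A full squeeze draws the bar in two teeth, about 12 mm; a half squeeze one, 6 mm. With the pads on the board it stalls at about 0.09 or 0.2; each further newton then presses the board with 1.8 N: a 20 N squeeze gives 25 N, which is right; over 55 N crushes it
- clamp_bar (a joint): how far the bar has been drawn through the head, m; jaw opening = 0.200 - value. Starts at 0 to 0.02; 0.050 when the jaws grip the closed 150 mm board. When the trigger comes right back its pawl catches the next teeth, and a second pawl keeps the bar from running back; but nearly all pressure on the board is lost when the trigger is let go
- moving_pad (a point): centre of the near jaw's rubber pad (40 mm along x, 24 mm high), 15 mm above the worktop, facing along +y of the clamp
- fixed_pad (a point): centre of the far jaw's rubber pad, at the end of the bar, 15 mm above the worktop, facing back to the near jaw; it comes nearer as the bar is drawn in
- half_near: half of a small bamboo serving board split in two, nearer the clamp's head: striped, 120 mm (x) x 75 mm (y) x 18 mm thick, 0.24 kg, lying loose and flat between the jaws with glue on its split face; origin at the middle of its underside, x and y about parallel to the clamp's
- half_far: the other half of the board, same size, nearer the far jaw, its split face towards the first one, 7 to 19 mm from it at the start; origin at the middle of its underside
- split_near (a point): middle of the near half's split face, 9 mm up; axes as the board half's, y pointing out of the split face to the other half
- split_far (a point): middle of the far half's split face, 9 mm up; it meets split_near when the split is closed
- glue_bottle: bottle of quick-setting wood glue, white with an orange cap, 52 mm across, 150 mm tall, standing at the left; origin at the centre of its underside
- mixing_bowl: large steel mixing bowl, 170 mm across, 75 mm tall, at the back left; origin at the centre of its underside
- small_bowl: small steel bowl, 110 mm across, 45 mm tall, at the left; origin at the centre of its underside
- rolling_pin: brown wooden dough rolling pin, 300 mm long, 31 mm thick, lying at the right; origin at the middle of its underside, its x axis along the pin
- spice_jar: amber spice jar with a red lid, 60 mm across, 85 mm tall, at the back, beyond the clamp; origin at the centre of its underside
- dough_scraper: steel dough scraper with a dark wooden back, about 116 x 120 x 20 mm, lying flat at the front right; origin at the middle of its underside
Mind the look-alikes: they are no part of the job. What is shaped like the half_near but blue, pink or purple is not meant.

How it is judged:
By the outcome, as a careful person would: the job done as asked, in the order asked, and still so for the second after the job is handed in, while the arm keeps its last pose, push and grip.
It also fails if it takes over 40 s, if anything falls off the work surface, if the arm or the gripper's body presses on something with over 40 N, if the wrist force passes 120 N, or if a joint passes its speed limit or range.

## Working session

There is one attempt and no reset: what is moved stays moved. The work goes in short steps, Python scripts to look and compute and a shell command to move; the robot and the scene stay as the last step left them, time stands still between calls to the robot, and variables do not carry over. Pictures are saved under pics/ and viewed, and the job is handed in when it is done.

```bash
mkdir -p pics; python3 - <<'E'
from bench import ctrl
import cv2
s=ctrl.get_state();print(s)
for n in("scene","top"):
    im=ctrl.get_image(n);cv2.imwrite(f"pics/{n}0.png",im[:,:,::-1])
    print(n,ctrl.camera_model(n))
print(ctrl.camera_model("wrist"))
E
```

```text
{'time': 0.0, 'joint_positions': array([ 1.30508048,  0.32182251, -0.0700984 ,  1.45169742,  0.02262056,
        1.37080448, -0.05691736]), 'qd': array([-0.00032889, -0.00073726, -0.00073795,  0.00203454,  0.00042705,
       -0.00040335,  0.00134382]), 'joint_torque': array([-3.97588319e-04, -4.91284060e+01, -4.04124185e-01, -3.12527490e+01,
       -6.39976398e-02,  4.36710881e-02,  1.99200526e-04]), 'position': array([ 0.17931171, -0.62418691,  0.2214507 ]), 'tool_rot': array([ 2.07190947,  0.2938664 , -2.07271624]), 'ft_force': array([-0.46352618,  0.08053947,  0.22330054]), 'torque': array([-0.01604438,  0.01306829,  0.00038185]), 'grip_width': 0.9976622775384101}
scene {'mtx': array([[366.97776861,   0.        , 256.74236003],
       [  0.        , 366.97776861, 189.53593547],
       [  0.        ,   0.        ,   1.        ]]), 'extrinsics': array([[ 0.44643489,  0.89478949, -0.00690272, -0.19334644],
       [-0.68510311,  0.34675859,  0.64061861,  0.37006018],
       [ 0.57561238, -0.28126543,  0.7678282 , -1.59926517],
       [ 0.        ,  0.        ,  0.        ,  1.        
[... 344 characters left out ...]
04444e-01],
       [-1.87255620e-01, -9.92742631e-04,  9.82310718e-01,
        -1.60766641e+00],
       [ 0.00000000e+00,  0.00000000e+00,  0.00000000e+00,
         1.00000000e+00]])}
{'mtx': array([[327.03882493,   0.        , 256.42297949],
       [  0.        , 327.03882493, 193.38885263],
       [  0.        ,   0.        ,   1.        ]]), 'hand_eye': array([[-2.69081312e-04,  2.77756601e-01, -9.60651445e-01,
        -1.61652737e-01],
       [ 9.99999710e-01, -6.10138488e-04, -4.56514409e-04,
        -3.12198189e-05],
       [-7.12930311e-04, -9.60651289e-01, -2.77756356e-01,
        -7.56400962e-02],
       [ 0.00000000e+00,  0.00000000e+00,  0.00000000e+00,
         1.00000000e+00]])}
```

View pics/scene0.png

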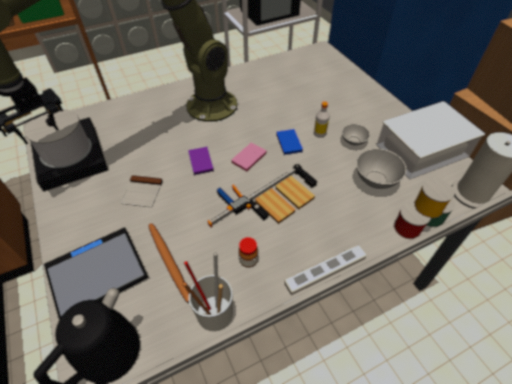

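View pics/top0.png

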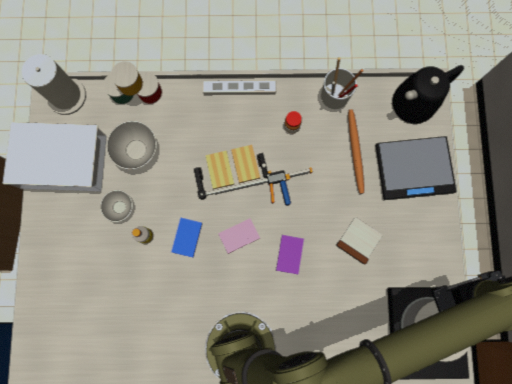

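The yellow-striped board halves lie at about (220,168) and (246,163) in the top view. The clamp head is at (277,178), the far jaw at (200,183), the orange trigger at (271,190) and the blue grip at (286,192). The look-alikes are the plain blue (187,237), pink (239,236) and purple (290,254) boards. They are unstriped and not in the jaws. I'll confirm this with an enlarged crop.

```bash
python3 - <<'E'
import cv2
im=cv2.imread("pics/top0.png")
c=im[135:220,185:325];cv2.imwrite("pics/crop0.png",cv2.resize(c,None,fx=5.5,fy=5.5,interpolation=cv2.INTER_CUBIC))
E
cat > h.py <<'E'
import numpy as np,cv2
from bench import ctrl
from scipy.spatial.transform import Rotation as R
def cast(name,uv,z,st=None):
    m=ctrl.camera_model(name);K=m["mtx"];u,v=uv
    d=np.array([(u-K[0,2])/K[0,0],-(v-K[1,2])/K[1,1],-1.])
    if name=="wrist":
        T=np.eye(4);T[:3,:3]=R.from_rotvec(st["tool_rot"]).as_matrix();T[:3,3]=st["position"]
        W=T@m["hand_eye"]
    else: W=np.linalg.inv(m["extrinsics"])
    o=W[:3,3];d=W[:3,:3]@d
    return o+d*(z-o[2])/d[2]
E
python3 - <<'E'
from h import *
for n,uv,z in [("bar right end",(312,170),.015),("bar left end",(201,195),.015),("trig",(271,192),.014),("grip",(286,192),.014),("head",(277,178),.029)]:
    print(n,cast("top",uv,z).round(4))
s=ctrl.get_state();M=R.from_rotvec(s["tool_rot"]).as_matrix();print(M.round(3))
E
```

```text
bar right end [ 0.5859 -0.2502  0.015 ]
bar left end [0.5026 0.1311 0.015 ]
trig [ 0.5107 -0.1079  0.014 ]
grip [ 0.5102 -0.1591  0.014 ]
head [ 0.5564 -0.1286  0.029 ]
[[-0.001  0.276 -0.961]
 [ 0.002 -0.961 -0.276]
 [-1.    -0.002  0.   ]]
```

View pics/crop0.png

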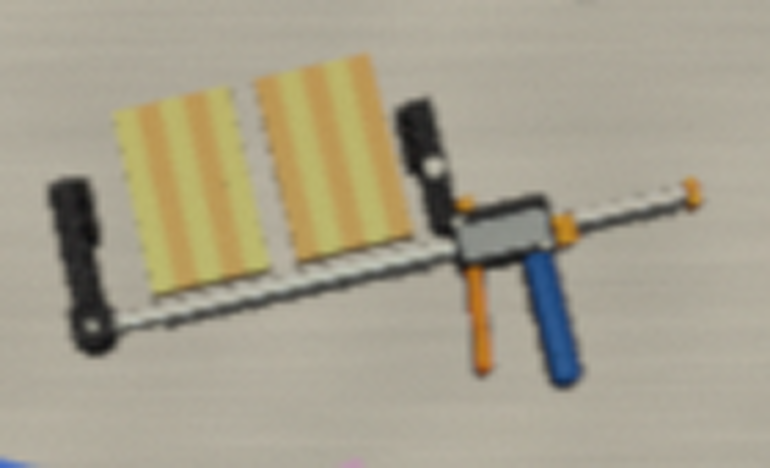

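The crop confirms it. The yellow-striped pair sits between the black jaws, with the orange trigger on the left and the blue grip on the right. I'll move over the grip and look with the wrist camera.

```bash
python3 -m jog '[{"rot":[0,0,0],"travel":[0,-0.09,-0.108],"jaw":-1},{"rot":[0,0,0],"travel":[0,-0.09,-0.108],"jaw":-1},{"rot":[0,0,0],"travel":[0,-0.09,-0.108],"jaw":-1},{"rot":[0,0,0],"travel":[0,-0.09,-0.108],"jaw":-1},{"rot":[0,0,0],"travel":[0,-0.09,-0.108],"jaw":-1},{"rot":[0,0,0],"travel":[0,-0.09,-0.108],"jaw":-1},{"rot":[0,0,0],"travel":[0,-0.09,-0.108],"jaw":-1},{"rot":[0,0,0],"travel":[0,-0.09,-0.108],"jaw":-1}]' 10
python3 -m jog '[{"rot":[0,0,0],"travel":[0,-0.09,-0.108],"jaw":-1},{"rot":[0,0,0],"travel":[0,-0.09,-0.108],"jaw":-1},{"rot":[0,0,0],"travel":[0,-0.09,-0.108],"jaw":-1},{"rot":[0,0,0],"travel":[0,-0.09,-0.108],"jaw":-1},{"rot":[0,0,0],"travel":[0,-0.09,-0.108],"jaw":-1},{"rot":[0.74,0,0],"travel":[0,-0.06,-0.08],"jaw":-1},{"rot":[0,0,0],"travel":[0,0,0],"jaw":-1},{"rot":[0,0,0],"travel":[0,0,0],"jaw":-1}]' 10
python3 - <<'E'
from h import *
s=ctrl.get_state();im=ctrl.get_image("wrist");cv2.imwrite("pics/w1.png",im[:,:,::-1])
print(s["time"],s["position"],s["ft_force"],R.from_rotvec(s["tool_rot"]).as_matrix().round(3).tolist())
np.savez("w1.npz",position=s["position"],tool_rot=s["tool_rot"])
E
```

```text
time: 0.9
position: [0.3694, -0.3438, 0.2223]
tool_rot: [2.071, 0.292, -2.072]
ft_force: [0.5, -0.7, -0.2]
grip_width: 1.0
time: 1.7
position: [0.5052, -0.1469, 0.2221]
tool_rot: [2.105, 0.23, -2.108]
ft_force: [-0.8, -1.5, -1.1]
grip_width: 0.995
1.7 [ 0.5052437  -0.14685057  0.22209275] [-0.82431646 -1.4672046  -1.10887149] [[-0.001, 0.216, -0.976], [-0.0, -0.976, -0.216], [-1.0, -0.0, 0.001]]
```

View pics/w1.png

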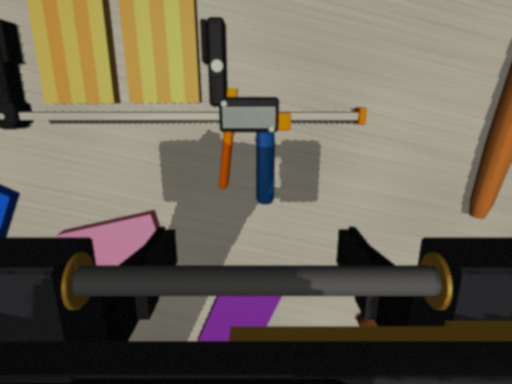

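The wrist view is well aligned. The bar is horizontal at row ~117, the orange trigger is at columns 220–232 and the blue grip at 257–273. I'll measure their edges.

```bash
python3 - <<'E'
from h import *
s=dict(np.load("w1.npz"))
im=cv2.imread("pics/w1.png");hsv=cv2.cvtColor(im,cv2.COLOR_BGR2HSV)
O=cv2.inRange(hsv,(3,130,80),(22,255,255));B=cv2.inRange(hsv,(98,120,40),(125,255,255))
M=R.from_rotvec(s["tool_rot"]).as_matrix()
def tl(uv,z): 
    p=cast("wrist",uv,z,s); return p.round(4),(M.T@(p-s["position"])).round(4)
for v in range(135,205,8):
    for n,m in(("O",O),("B",B)):
        c=np.where(m[v,205:285])[0]
        if len(c): print(v,n,c.min()+205,c.max()+205,*[tl((c.min()+205 if n=="O" else c.max()+206,v),z)[1] for z in(.028,.014)])
# bar line edges
g=im[:,:,:].mean(2)
for u in (70,120,180,300,340): print(u,g[105:130,u].astype(int).tolist())
print("bar",tl((100,117),.02),tl((340,116),.02))
E
```

```text
135 O 224 232 [ 0.1941 -0.0348 -0.0382] [ 0.2081 -0.0361 -0.0367]
135 B 258 272 [ 0.194   0.018  -0.0383] [ 0.2081  0.0187 -0.0368]
143 O 223 231 [ 0.1941 -0.0361 -0.0296] [ 0.2081 -0.0375 -0.0278]
143 B 257 273 [ 0.1941  0.0192 -0.0297] [ 0.2081  0.0199 -0.0279]
151 O 222 230 [ 0.1941 -0.0374 -0.0209] [ 0.2081 -0.0389 -0.0188]
151 B 257 273 [ 0.1941  0.0193 -0.021 ] [ 0.2081  0.0201 -0.0188]
159 O 221 230 [ 0.1941 -0.0388 -0.0121] [ 0.2081 -0.0403 -0.0096]
159 B 257 272 [ 0.1941  0.0184 -0.0121] [ 0.2081  0.0191 -0.0096]
167 O 220 229 [ 0.1941 -0.0401 -0.0032] [ 0.2081 -0.0417 -0.0003]
167 B 257 272 [ 0.1941  0.0185 -0.0032] [ 0.2081  0.0192 -0.0003]
175 O 220 228 [ 0.1941 -0.0404  0.0059] [ 0.2081 -0.042   0.0091]
175 B 257 272 [0.1941 0.0186 0.0059] [0.2081 0.0194 0.0091]
183 O 219 227 [ 0.1941 -0.0418  0.0151] [ 0.2081 -0.0435  0.0187]
183 B 257 272 [0.1941 0.0188 0.0151] [0.2081 0.0195 0.0186]
191 B 257 272 [0.1941 0.0189 0.0244] [0.2081 0.0196 0.0283]
199 B 258 271 [0.1941 0.0179 0.0339] [0.2081 0.0186 0.0382]
70 [145, 146, 148, 149, 147, 139, 124, 123, 143, 154, 154, 154, 154, 150, 131, 92, 63, 68, 103, 139, 151, 155, 152, 151, 151]
120 [153, 155, 156, 156, 154, 146, 129, 125, 145, 156, 160, 160, 160, 155, 135, 94, 66, 77, 111, 143, 154, 157, 157, 156, 157]
180 [153, 156, 156, 156, 155, 149, 135, 129, 149, 161, 166, 166, 164, 159, 138, 98, 74, 92, 124, 144, 151, 152, 151, 152, 151]
300 [150, 149, 150, 153, 153, 150, 137, 132, 149, 161, 163, 161, 160, 156, 138, 102, 82, 94, 119, 138, 146, 149, 152, 152, 151]
340 [149, 149, 151, 154, 153, 147, 135, 129, 147, 158, 160, 159, 160, 157, 139, 100, 73, 86, 117, 143, 151, 149, 148, 150, 149]
bar (array([0.5237, 0.0308, 0.02  ]), array([ 0.202 , -0.1695, -0.0566])) (array([ 0.5811, -0.223 ,  0.02  ]), array([ 0.202 ,  0.0907, -0.0578]))
```

The two outer faces measure 58.7 mm apart, against 60 given. The bar line is 52 mm out when the tool shifts by (y -10.6, z -5) mm. I'll shift and go down.

```bash
python3 -m jog '[{"rot":[0,0,0],"travel":[0.05,-0.035,-0.017],"jaw":-1},{"rot":[0,0,0],"travel":[0.15,0,0],"jaw":-1},{"rot":[0,0,0],"travel":[0.15,0,0],"jaw":-1},{"rot":[0,0,0],"travel":[0.15,0,0],"jaw":-1},{"rot":[0,0,0],"travel":[0.1,0,0],"jaw":-1},{"rot":[0,0,0],"travel":[0.05,0,0],"jaw":-1},{"rot":[0,0,0],"travel":[0,0,0],"jaw":-1},{"rot":[0,0,0],"travel":[0,0,0],"jaw":-1}]' 10
python3 - <<'E'
from h import *
s=ctrl.get_state();im=ctrl.get_image("wrist");cv2.imwrite("pics/w2.png",im[:,:,::-1])
print(s["time"],s["position"],s["ft_force"],R.from_rotvec(s["tool_rot"]).as_matrix().round(3).tolist())
im=ctrl.get_image("scene");cv2.imwrite("pics/s2.png",im[:,:,::-1])
E
```

```text
time: 2.55
position: [0.5089, -0.1361, 0.0284]
tool_rot: [2.109, 0.227, -2.106]
ft_force: [0.7, -0.2, 0.3]
grip_width: 0.999
2.55 [ 0.50893374 -0.13607636  0.02840689] [ 0.74200084 -0.18025781  0.3170322 ] [[0.001, 0.213, -0.977], [-0.0, -0.977, -0.213], [-1.0, 0.001, -0.001]]
```

View pics/w2.png

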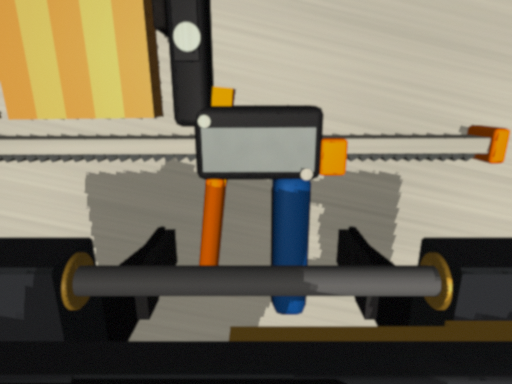

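The trigger (left edge about 201) and the grip (right edge about 309) are centred between the fingers at column 256. I'll lower the last 22 mm and make the first stroke at 12 N.

```bash
python3 -m jog '[{"rot":[0,0,0],"travel":[0.04,0,0],"jaw":-1},{"rot":[0,0,0],"travel":[0.033,0,0],"jaw":-1},{"rot":[0,0,0],"travel":[0,0,0],"jaw":-1}]' 12
python3 -m jog '[{"rot":[0,0,0],"travel":[0,0,0],"jaw":1},{"rot":[0,0,0],"travel":[0,0,0],"jaw":1},{"rot":[0,0,0],"travel":[0,0,0],"jaw":1},{"rot":[0,0,0],"travel":[0,0,0],"jaw":1},{"rot":[0,0,0],"travel":[0,0,0],"jaw":1},{"rot":[0,0,0],"travel":[0,0,0],"jaw":1}]' 12
python3 - <<'E'
from h import *
s=ctrl.get_state();im=ctrl.get_image("wrist");cv2.imwrite("pics/w3.png",im[:,:,::-1])
print(s["time"],s["position"],s["ft_force"],s["grip_width"])
E
```

```text
time: 2.95
position: [0.5068, -0.1356, 0.0041]
tool_rot: [2.105, 0.229, -2.111]
ft_force: [-0.0, -0.6, -0.8]
grip_width: 1.0
time: 3.55
position: [0.5082, -0.1372, 0.0058]
tool_rot: [2.107, 0.225, -2.107]
ft_force: [-1.1, -3.0, -1.1]
grip_width: 0.55
3.55 [ 0.50815729 -0.13720224  0.00578161] [-1.06381945 -3.02758139 -1.13425165] 0.5496139193672285
```

View pics/w3.png

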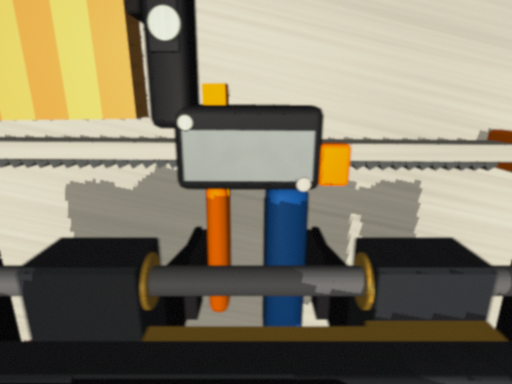

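The fingers are closing evenly and the trigger is partly in, with the opening at 48 mm. I'll keep closing.

```bash
for i in 1 2 ; do python3 -m jog '[{"rot":[0,0,0],"travel":[0,0,0],"jaw":1},{"rot":[0,0,0],"travel":[0,0,0],"jaw":1},{"rot":[0,0,0],"travel":[0,0,0],"jaw":1}]' 12; done
python3 - <<'E'
from h import *
s=ctrl.get_state();im=ctrl.get_image("wrist");cv2.imwrite("pics/w4.png",im[:,:,::-1])
im=ctrl.get_image("top");cv2.imwrite("pics/t4.png",cv2.resize(im[135:220,185:325,::-1],None,fx=5.5,fy=5.5,interpolation=cv2.INTER_CUBIC))
print(s["time"],s["position"],s["ft_force"],s["grip_width"])
E
```

```text
time: 3.9
position: [0.5083, -0.1366, 0.0058]
tool_rot: [2.108, 0.226, -2.108]
ft_force: [-1.1, -4.5, 0.4]
grip_width: 0.411
time: 4.2
position: [0.5082, -0.1366, 0.0058]
tool_rot: [2.108, 0.226, -2.108]
ft_force: [-1.7, -5.1, 1.5]
grip_width: 0.413
4.2 [ 0.50822935 -0.13656911  0.00576002] [-1.66374779 -5.07577878  1.5037638 ] 0.4127431440305531
```

View pics/w4.png

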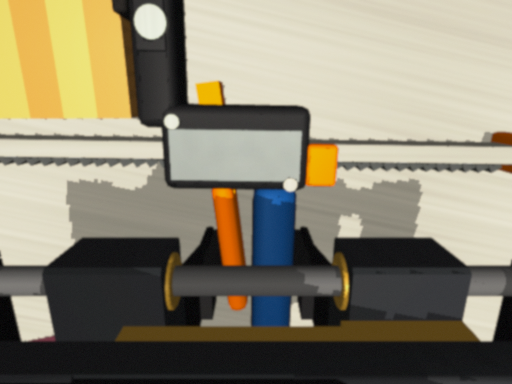

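View pics/t4.png

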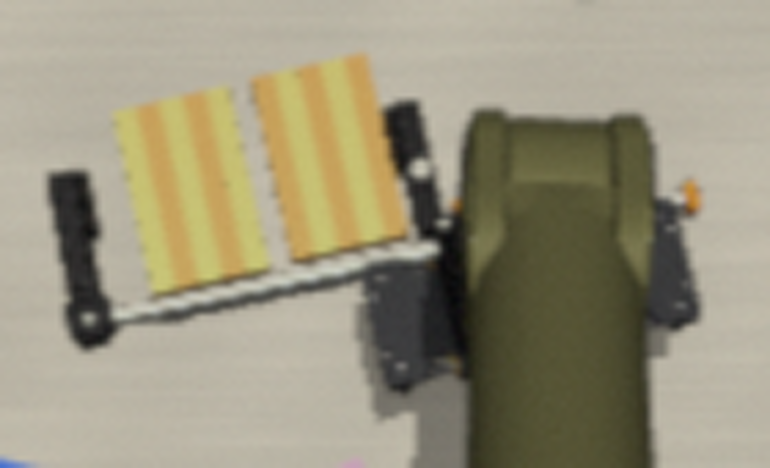

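The trigger is home at 36 mm (0.41 opening), and the clamp slid about 12 mm toward +y (left in the top view). The near half has started to move. I'll open wide and re-centre the tool 12 mm toward the trigger. On the next stroke I'll feed it back as the fingers close, so the clamp stays put.

```bash
python3 -m jog '[{"rot":[0,0,0],"travel":[0,0,0],"jaw":-1},{"rot":[0,0,0],"travel":[0,0,0],"jaw":-1},{"rot":[0,0,0],"travel":[0,-0.01,0],"jaw":-1},{"rot":[0,0,0],"travel":[0,-0.01,0],"jaw":-1},{"rot":[0,0,0],"travel":[0,-0.01,0],"jaw":-1},{"rot":[0,0,0],"travel":[0,-0.01,0],"jaw":-1},{"rot":[0,0,0],"travel":[0,0,0],"jaw":-1},{"rot":[0,0,0],"travel":[0,0,0],"jaw":-1}]' 12
python3 - <<'E'
from h import *
s=ctrl.get_state();im=ctrl.get_image("wrist");cv2.imwrite("pics/w5.png",im[:,:,::-1])
print(s["time"],s["position"],s["ft_force"],s["grip_width"])
E
```

```text
time: 5.1
position: [0.5055, -0.1247, 0.0056]
tool_rot: [2.108, 0.227, -2.108]
ft_force: [-0.1, -0.3, -0.5]
grip_width: 0.981
5.1 [ 0.50554886 -0.12471811  0.0056243 ] [-0.08546926 -0.25351046 -0.513633  ] 0.9808036087933792
```

View pics/w5.png

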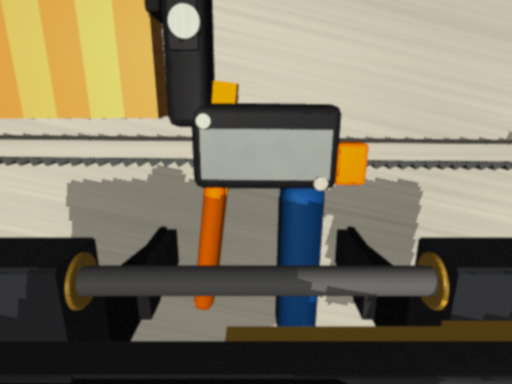

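The trigger is fully back and the tool is centred (trigger edge ~198, grip edge ~320). Next are stroke 2 and the release.

```bash
python3 -m jog '[{"rot":[0,0,0],"travel":[0,0,0],"jaw":1},{"rot":[0,0,0],"travel":[0,0,0],"jaw":1},{"rot":[0,0,0],"travel":[0,0,0],"jaw":1},{"rot":[0,0,0],"travel":[0,0,0],"jaw":1},{"rot":[0,0,0],"travel":[0,0.01,0],"jaw":1},{"rot":[0,0,0],"travel":[0,0.01,0],"jaw":1},{"rot":[0,0,0],"travel":[0,0.01,0],"jaw":1},{"rot":[0,0,0],"travel":[0,0.01,0],"jaw":1}]' 12
python3 -m jog '[{"rot":[0,0,0],"travel":[0,0,0],"jaw":1},{"rot":[0,0,0],"travel":[0,0,0],"jaw":1}]' 12
python3 - <<'E'
from h import *
im=ctrl.get_image("top");cv2.imwrite("pics/t6.png",cv2.resize(im[135:220,185:325,::-1],None,fx=5.5,fy=5.5,interpolation=cv2.INTER_CUBIC))
E
python3 -m jog '[{"rot":[0,0,0],"travel":[0,0,0],"jaw":-1},{"rot":[0,0,0],"travel":[0,0,0],"jaw":-1},{"rot":[0,0,0],"travel":[0,-0.01,0],"jaw":-1},{"rot":[0,0,0],"travel":[0,-0.01,0],"jaw":-1},{"rot":[0,0,0],"travel":[0,-0.01,0],"jaw":-1},{"rot":[0,0,0],"travel":[0,-0.01,0],"jaw":-1},{"rot":[0,0,0],"travel":[0,0,0],"jaw":-1},{"rot":[0,0,0],"travel":[0,0,0],"jaw":-1}]' 12
python3 - <<'E'
from h import *
im=ctrl.get_image("wrist");cv2.imwrite("pics/w6.png",im[:,:,::-1])
E
```

```text
time: 5.95
position: [0.5081, -0.136, 0.0056]
tool_rot: [2.108, 0.227, -2.109]
ft_force: [-1.9, 2.4, 1.4]
grip_width: 0.406
time: 6.15
position: [0.5081, -0.136, 0.0056]
tool_rot: [2.108, 0.227, -2.108]
ft_force: [-0.7, -1.3, 0.2]
grip_width: 0.407
time: 7.0
position: [0.5057, -0.1248, 0.0057]
tool_rot: [2.108, 0.226, -2.108]
ft_force: [-0.0, -1.0, 0.8]
grip_width: 0.98
```

View pics/t6.png

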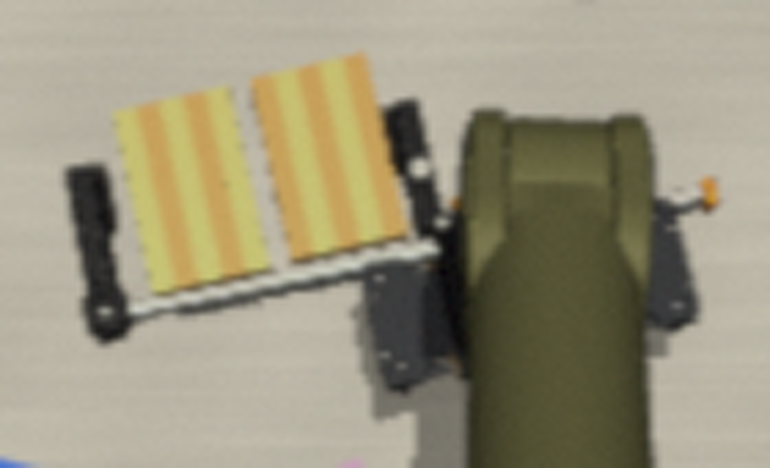

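View pics/w6.png

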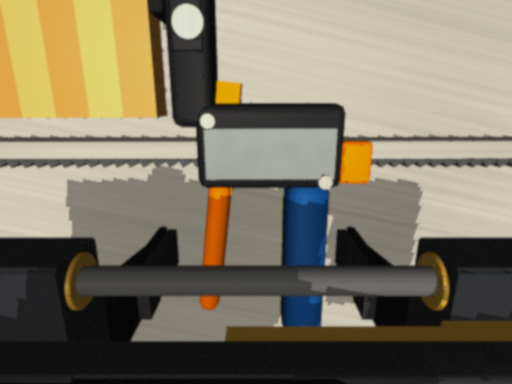

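Stroke 2 drew the bar 12 mm and the clamp held still. The far jaw now reaches the far half, and the split is about 10 mm. Stroke 3 follows.

```bash
python3 -m jog '[{"rot":[0,0,0],"travel":[0,0,0],"jaw":1},{"rot":[0,0,0],"travel":[0,0,0],"jaw":1},{"rot":[0,0,0],"travel":[0,0,0],"jaw":1},{"rot":[0,0,0],"travel":[0,0,0],"jaw":1},{"rot":[0,0,0],"travel":[0,0.01,0],"jaw":1},{"rot":[0,0,0],"travel":[0,0.01,0],"jaw":1},{"rot":[0,0,0],"travel":[0,0.01,0],"jaw":1},{"rot":[0,0,0],"travel":[0,0.01,0],"jaw":1}]' 12
python3 -m jog '[{"rot":[0,0,0],"travel":[0,0,0],"jaw":1},{"rot":[0,0,0],"travel":[0,0,0],"jaw":1}]' 12
python3 - <<'E'
from h import *
im=ctrl.get_image("top");cv2.imwrite("pics/t7.png",cv2.resize(im[135:220,185:325,::-1],None,fx=5.5,fy=5.5,interpolation=cv2.INTER_CUBIC))
im=ctrl.get_image("wrist");cv2.imwrite("pics/w7.png",im[:,:,::-1])
E
```

```text
time: 7.85
position: [0.5081, -0.1359, 0.0056]
tool_rot: [2.108, 0.227, -2.109]
ft_force: [-0.7, 1.7, 0.8]
grip_width: 0.41
time: 8.05
position: [0.5082, -0.1359, 0.0056]
tool_rot: [2.108, 0.227, -2.108]
ft_force: [-1.3, -1.8, -0.3]
grip_width: 0.409
```

View pics/t7.png

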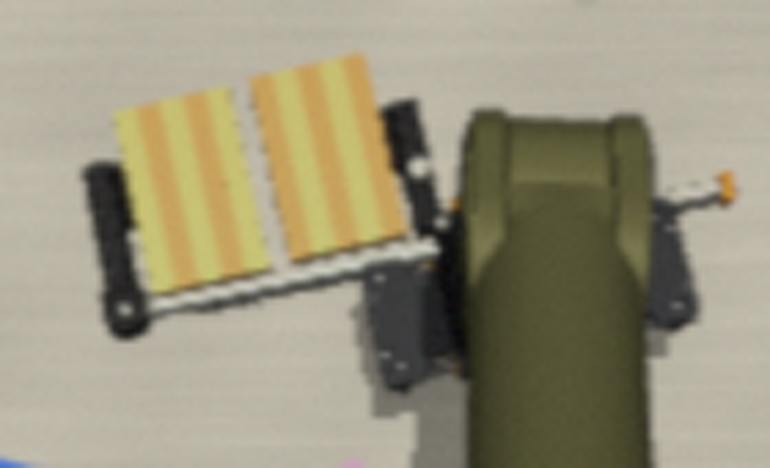

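View pics/w7.png

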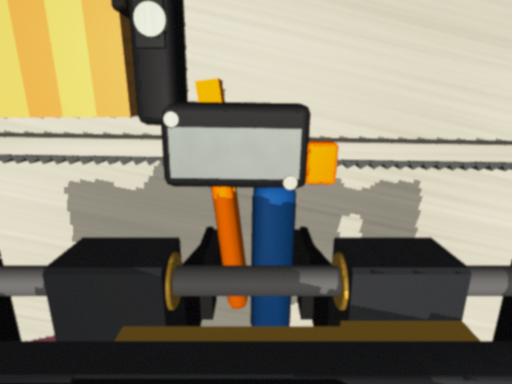

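Stroke 3 went home. The far pad is now at the far half, with about 10 mm of split left. I'll release and make stroke 4.

```bash
python3 -m jog '[{"rot":[0,0,0],"travel":[0,0,0],"jaw":-1},{"rot":[0,0,0],"travel":[0,0,0],"jaw":-1},{"rot":[0,0,0],"travel":[0,-0.01,0],"jaw":-1},{"rot":[0,0,0],"travel":[0,-0.01,0],"jaw":-1},{"rot":[0,0,0],"travel":[0,-0.01,0],"jaw":-1},{"rot":[0,0,0],"travel":[0,-0.01,0],"jaw":-1},{"rot":[0,0,0],"travel":[0,0,0],"jaw":-1},{"rot":[0,0,0],"travel":[0,0,0],"jaw":-1}]' 12
python3 -m jog '[{"rot":[0,0,0],"travel":[0,0,0],"jaw":1},{"rot":[0,0,0],"travel":[0,0,0],"jaw":1},{"rot":[0,0,0],"travel":[0,0,0],"jaw":1},{"rot":[0,0,0],"travel":[0,0,0],"jaw":1},{"rot":[0,0,0],"travel":[0,0.01,0],"jaw":1},{"rot":[0,0,0],"travel":[0,0.01,0],"jaw":1},{"rot":[0,0,0],"travel":[0,0.01,0],"jaw":1},{"rot":[0,0,0],"travel":[0,0.01,0],"jaw":1}]' 12
python3 -m jog '[{"rot":[0,0,0],"travel":[0,0,0],"jaw":1},{"rot":[0,0,0],"travel":[0,0,0],"jaw":1}]' 12
python3 - <<'E'
from h import *
im=ctrl.get_image("top");cv2.imwrite("pics/t8.png",cv2.resize(im[135:220,185:325,::-1],None,fx=5.5,fy=5.5,interpolation=cv2.INTER_CUBIC))
im=ctrl.get_image("wrist");cv2.imwrite("pics/w8.png",im[:,:,::-1])
E
```

```text
time: 8.95
position: [0.5056, -0.1249, 0.0057]
tool_rot: [2.108, 0.226, -2.108]
ft_force: [0.5, -0.2, -0.6]
grip_width: 0.98
time: 9.75
position: [0.5082, -0.1359, 0.0056]
tool_rot: [2.109, 0.228, -2.109]
ft_force: [-1.3, 3.1, 0.8]
grip_width: 0.408
time: 9.95
position: [0.5083, -0.1359, 0.0056]
tool_rot: [2.108, 0.227, -2.108]
ft_force: [-0.2, -0.3, 0.2]
grip_width: 0.409
```

View pics/t8.png

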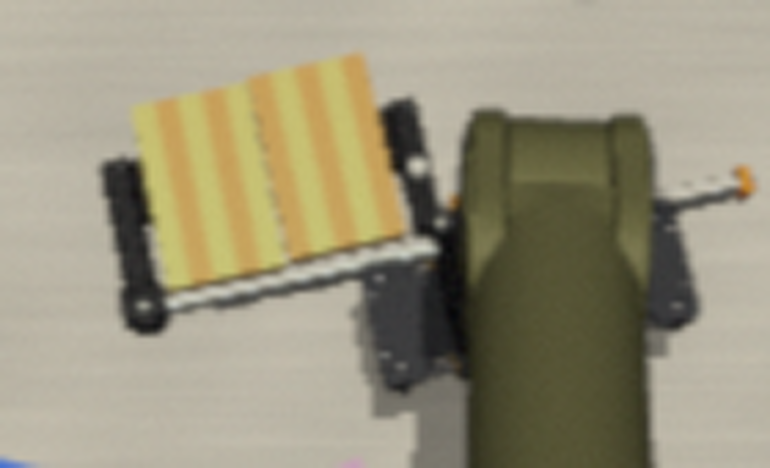

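View pics/w8.png

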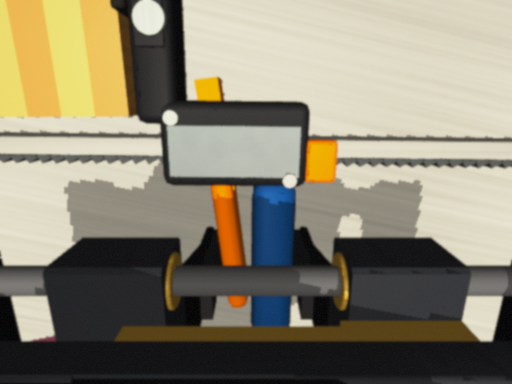

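The split is almost closed. The trigger went fully home without stalling, so another stroke is needed. I'll release and squeeze again at 12 N with a smaller feed, since it should stall this time.

```bash
python3 -m jog '[{"rot":[0,0,0],"travel":[0,0,0],"jaw":-1},{"rot":[0,0,0],"travel":[0,0,0],"jaw":-1},{"rot":[0,0,0],"travel":[0,-0.01,0],"jaw":-1},{"rot":[0,0,0],"travel":[0,-0.01,0],"jaw":-1},{"rot":[0,0,0],"travel":[0,-0.01,0],"jaw":-1},{"rot":[0,0,0],"travel":[0,-0.01,0],"jaw":-1},{"rot":[0,0,0],"travel":[0,0,0],"jaw":-1},{"rot":[0,0,0],"travel":[0,0,0],"jaw":-1}]' 12
python3 -m jog '[{"rot":[0,0,0],"travel":[0,0,0],"jaw":1},{"rot":[0,0,0],"travel":[0,0,0],"jaw":1},{"rot":[0,0,0],"travel":[0,0,0],"jaw":1},{"rot":[0,0,0],"travel":[0,0,0],"jaw":1},{"rot":[0,0,0],"travel":[0,0.008,0],"jaw":1},{"rot":[0,0,0],"travel":[0,0.007,0],"jaw":1},{"rot":[0,0,0],"travel":[0,0,0],"jaw":1},{"rot":[0,0,0],"travel":[0,0,0],"jaw":1}]' 12
python3 -m jog '[{"rot":[0,0,0],"travel":[0,0,0],"jaw":1},{"rot":[0,0,0],"travel":[0,0,0],"jaw":1}]' 12
python3 - <<'E'
from h import *
im=ctrl.get_image("top");cv2.imwrite("pics/t9.png",cv2.resize(im[135:220,185:325,::-1],None,fx=5.5,fy=5.5,interpolation=cv2.INTER_CUBIC))
im=ctrl.get_image("wrist");cv2.imwrite("pics/w9.png",im[:,:,::-1])
E
```

```text
time: 10.85
position: [0.5055, -0.125, 0.0057]
tool_rot: [2.107, 0.226, -2.108]
ft_force: [-0.1, 0.6, 0.4]
grip_width: 0.983
time: 11.65
position: [0.5062, -0.128, 0.0056]
tool_rot: [2.107, 0.229, -2.109]
ft_force: [-2.5, 1.8, 2.7]
grip_width: 0.59
time: 11.85
position: [0.5062, -0.128, 0.0056]
tool_rot: [2.107, 0.229, -2.109]
ft_force: [-3.4, 2.7, 3.1]
grip_width: 0.59
```

View pics/t9.png

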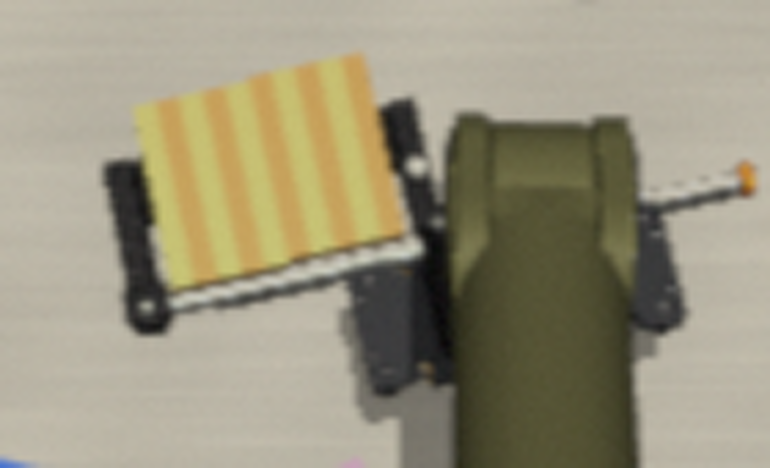

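View pics/w9.png

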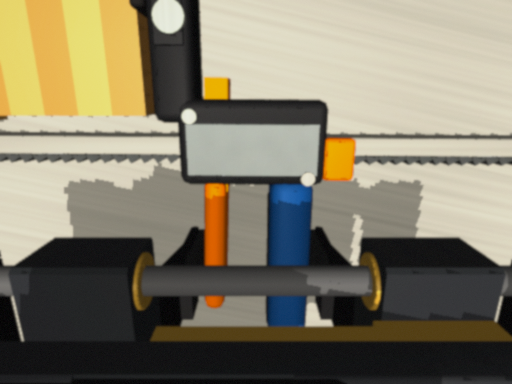

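It stalled at 51.3 mm, which is a trigger angle of about 0.085 and matches the given 0.09 stall. The split is closed and the pads are on the board. I'll raise the squeeze to 20 N and hold it.

```bash
python3 -m jog '[{"rot":[0,0,0],"travel":[0,0,0],"jaw":1},{"rot":[0,0,0],"travel":[0,0,0],"jaw":1},{"rot":[0,0,0],"travel":[0,0,0],"jaw":1}]' 16
python3 -m jog '[{"rot":[0,0,0],"travel":[0,0,0],"jaw":1},{"rot":[0,0,0],"travel":[0,0,0],"jaw":1},{"rot":[0,0,0],"travel":[0,0,0],"jaw":1},{"rot":[0,0,0],"travel":[0,0,0],"jaw":1},{"rot":[0,0,0],"travel":[0,0,0],"jaw":1},{"rot":[0,0,0],"travel":[0,0,0],"jaw":1}]' 20
python3 - <<'E'
from h import *
im=ctrl.get_image("top");cv2.imwrite("pics/t10.png",cv2.resize(im[135:220,185:325,::-1],None,fx=5.5,fy=5.5,interpolation=cv2.INTER_CUBIC))
im=ctrl.get_image("scene");cv2.imwrite("pics/s10.png",cv2.resize(im[120:280,170:360,::-1],None,fx=3.5,fy=3.5,interpolation=cv2.INTER_CUBIC))
s=ctrl.get_state();print(s["time"],s["grip_width"],s["ft_force"])
E
```

```text
time: 12.25
position: [0.5063, -0.1283, 0.0055]
tool_rot: [2.107, 0.228, -2.108]
ft_force: [-4.0, 3.2, 3.1]
grip_width: 0.582
time: 12.85
position: [0.5063, -0.1285, 0.0055]
tool_rot: [2.107, 0.228, -2.108]
ft_force: [-4.9, 1.4, 4.1]
grip_width: 0.574
12.95 0.5798283017580861 [-5.19667542  1.75011012  2.66515746]
```

View pics/t10.png

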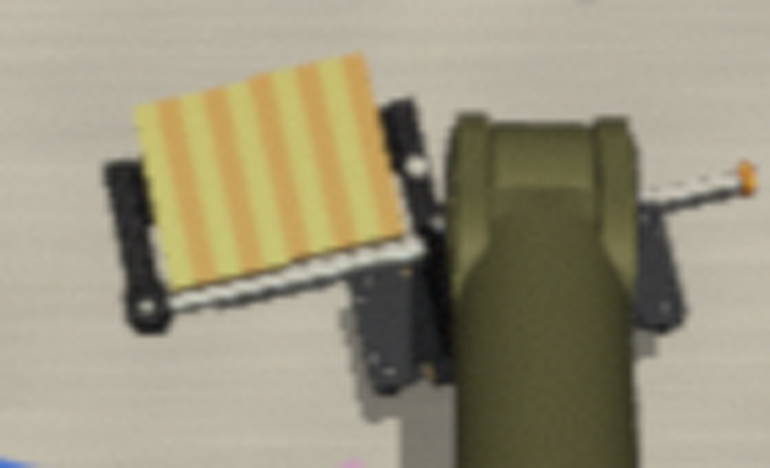

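View pics/s10.png

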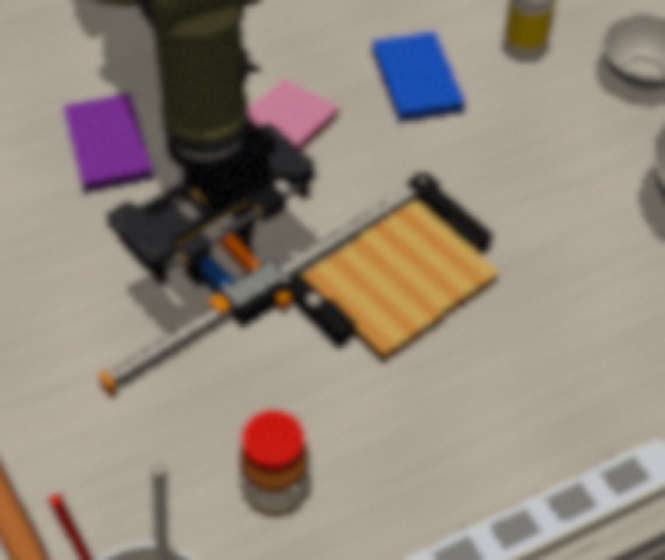

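Both views show the split closed flush, with both pads on the board, the clamp and board flat, and the neighbouring things unmoved. I'll hold for a moment to check that it's steady, then hand in.

```bash
python3 -m jog '[{"rot":[0,0,0],"travel":[0,0,0],"jaw":1},{"rot":[0,0,0],"travel":[0,0,0],"jaw":1},{"rot":[0,0,0],"travel":[0,0,0],"jaw":1},{"rot":[0,0,0],"travel":[0,0,0],"jaw":1},{"rot":[0,0,0],"travel":[0,0,0],"jaw":1},{"rot":[0,0,0],"travel":[0,0,0],"jaw":1}]' 20
python3 -c "
from bench import ctrl
print(ctrl.close_job())"
```

```text
time: 13.55
position: [0.5063, -0.1286, 0.0055]
tool_rot: [2.107, 0.228, -2.108]
ft_force: [-4.1, 2.6, 2.8]
grip_width: 0.574
the job is handed in; nothing more can be done
None
```

The board is clamped shut, and I handed the job in at 13.6 s with the gripper still squeezing the trigger at 20 N.

- **Strokes:** I made four full strokes at 12 N, opening wide between them so the trigger could come back. On the fifth the trigger stalled at about 0.085 rad, near the stall you gave with the pads on the board (about 0.09). I then raised the squeeze to 16 N and finally 20 N.
- **Last checks:** The top and scene views showed the split closed, both pads on the board, and clamp and board flat. The boards, jar and bottle nearest the clamp looked unmoved. The opening held steady at 50–51 mm, and the force at the wrist was about 6 N.
- **Not checked:** I did not measure the pressure on the board. By your figures, 20 N on the trigger should give about 25 N.
- **Deviation:** During the first stroke the clamp slid about 12 mm along its bar towards the board. I corrected for this in the later strokes, and it stayed nearly in place after that.

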